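Check the clutch lever of a syringe pump

TASK

Check the clutch lever of the syringe pump: with the outside of your fingers press it gently in towards the fixed bar until it stops short of the bar, hold it a second, and let it come all the way back out. Then press it in to its stop a second time and finish while still holding it there, so that the gap can be inspected. Grip nothing, keep your fingers off the bar, and leave the loose things around the pump alone.

Things in the scene. Friction and masses are not known exactly. Their poses are not given: they have to be found in the camera images.
- pump: Cream bench syringe pump, fixed, 230 (its x) by 320 mm (its y). Origin on the bench, z up, front to its -x, roughly to the robot. Keypad front (x -130 to -30 mm) 40 mm high, keys 46 mm; housing (x -30 to 100 mm) 85 mm high with black end blocks at y +-146 mm, 140 mm high, and rods. Bar and lever stick out along -y above the keypad, free in front and below.
- bracket (a point): Top centre of the steel bracket (75 by 44 mm, z 117 to 143 mm) that carries bar and lever; pump frame x -51, y 45, z 143 mm. Behind it is the black pusher block (pump x -28 to 98, y 20 to 70 mm, top 143 mm) with a glass syringe on top, up to 162 mm high.
- clutch (a joint): Angle of the clutch lever about its upright pivot: 0 fully out (a spring returns it), 0.24 rad at its stop, parallel to the bar, 13 mm clear between them (8 mm at the round end). Grows as it is pressed to the bar. At the press point the travel is 25 mm; the spring takes about 2 N at first, 6.5 N just before the stop; the stop gives slightly. More than 30 N is too rough.
- lever_pivot (a point): The steel lever: blade 10 mm thick, 20 mm high (z 120 to 140 mm above the bench), with a round end 20 mm across. This point is on the pivot (pump frame x -72, y 40, z 130 mm); it runs along its own -y to 150 mm from the pivot; its own +x is the way it is pressed, towards the bar. When out, it slants away from the bar, its free end nearest the pump's front.
- press_point (a point): Point on the lever's outer face (the face away from the bar), 105 mm from the pivot, mid-height, 130 mm above the bench. Same axes as lever_pivot: push along its +x.
- bar: Fixed round aluminium bar 14 mm across, 148 mm long, 130 mm above the bench, behind the lever. Origin at its root in the bracket (pump frame x -47, y 30, z 130 mm), running along -y of the pump. Not to be touched.
- bar_end (a point): Centre of the free end of the fixed bar.
- bottle: Amber bottle with a white cap, 56 mm across, 115 mm high, standing on the bench, loose. Origin under its centre. Leave alone.
- vial: Small clear vial with a white cap, 28 mm across, 45 mm high, standing, loose. Origin under its centre. Leave alone.
- screwdriver: Screwdriver about 170 mm long, lying on the bench along its own x, loose. Leave alone.

How it is judged (in metres and radians):
On the way, in this order (a step that is already met when the one before it is completed fails the run):
1. the lever is pressed in to its stop by the fingers and held there (value of joint clutch above 0.215 rad and contact force between the fingers and clutch above 1 N), for 0.5 s.
2. the lever has come all the way back out (value of joint clutch below 0.03 rad), for 0.1 s.
At the end, for the whole second after the job is handed in: After one full press (held 0.5 s) and a full return (below 0.03 rad), the lever is at its stop again (joint above 0.215 rad of 0.24), still, held by more than 1 N from the fingers, the bar untouched (all of step 1 and velocity of joint clutch below 0.05 rad/s and contact force between the fingers and bar below 0.5 N); the arm keeps its last pose, push and grip.
It fails at once if the lever is forced: more than 30 N from the robot (contact force between any of the fingers, the arm and clutch above 30 N).
It fails at once if the fixed bar is touched or gripped (contact force between any of the fingers, the arm and bar above 1 N).
It fails at once if the bottle is moved or lifted (distance of bottle from where it was at the start of the episode above 0.015 m).
It fails at once if the vial is moved or lifted (distance of vial from where it was at the start of the episode above 0.015 m).
It fails at once if the screwdriver is moved or lifted (distance of screwdriver from where it was at the start of the episode above 0.015 m).
It also fails if it takes over 64 s, if anything falls off the work surface, if the arm or the gripper's body presses on something with over 40 N, if the wrist force passes 120 N, or if a joint passes its speed limit or range.

ROBOT

A 7-joint arm with a two-finger parallel gripper is mounted at the origin on the work surface. World frame = base frame: x ahead of the robot, y to its left, z up, the work surface at z = 0. Lengths are in m, angles in degrees, forces in N, time in s.
With the tool pointing down it reaches from about 0.425 to 0.875 m from the base axis. Payload 4.7 kg.
Tool frame: the origin (TCP) lies on the centre line of the jaws, within the pads' length; the fingertips stand 19 mm ahead of it and the grasp point (between the pads) is the TCP; z points along the fingers, y is the line along which they close (so a half turn about z gives the same grasp; the last joint's range is limited). The gripper opens to 87 mm and grips with 3 to 60 N. Pads are 19 mm wide; open, the fingers measure 117 mm over their backs; the gripper's body (75 mm by 190 mm) begins 51 mm behind the grasp point.
Start: joints at [-65.197, 18.392, -4.016, 83.108, 1.295, 78.541, -3.26], TCP at [0.264, 0.594, 0.212] pointing down, gripper open.
Joint ranges: [-163.93, 163.93], [-17.29, 119.83], [-79.2, 71.16], [3.27, 140.29], [-89.18, 269.18], [5.43, 117.66], [-154.24, 154.24]. Speed limits (degrees/s): [147.25, 147.25, 180, 180, 180, 180, 180].

INTERFACE

Orientations are given as [roll, pitch, yaw] about the fixed x, y, z axes, in that order (R = Rz(yaw) Ry(pitch) Rx(roll)).
In Python, from cell import env, imaging gives the robot as it stands.
- The arm moves only by the shell command python3 -m crank 'ROWS' [OPENING] [FORCE]. ROWS is JSON, a list of rows, each an object of numbers: "x", "y", "z": the shift along the tool's x, y, z in m; "turn": the turn about the tool's z in rad. In form: [{"x": .., "y": .., "z": .., "turn": ..}, ...]. A call has 1 to 12 rows; each row is the pose to reach, as a shift and turn from the pose commanded when the call began, along the tool's axes at that moment; what a row does not reach only later rows make up. A row lasts 1/8 s, in which the tool goes at most 62.5 mm and 10.7 degrees, less where a joint would pass 70% of its speed; a pose out of reach is approached as far as the arm can. A call with a gripper value outside its range is refused whole. OPENING is the finger opening in m, from 0 to 0.087, set as the call begins (- or left out, the last holds). The fingers move at their own pace and stop on an object; FORCE is the grip in N (left out, the last holds). Time passes only in rows, so rows that repeat a pose let the fingers close. It gives the time, the measured TCP pose, the force, the opening and the grip force at its end, in the units of the state.
- env.get_obs(): the state, without advancing time (a new reading comes with each control period).
- imaging.read_camera(name): name is "side" or "top"; returns the picture (400x640x3 uint8, red, green, blue); there is no depth.
- imaging.get_calibration(name): a dict with "camera_matrix" (3x3 intrinsics, pixels), "position" and "attitude" of the camera in the world. Camera axes: x right, y up, looking along -z (the intrinsics and any distortion apply to the point x, -y, -z); pixel columns grow to the right and rows downward; lengths in m; the calibration is good to about 2 mm. A picture is of the moment at which its call begins. get_calibration takes no time and is no camera call.
- env.sign_off(): hands the job in; it is judged then, once.
The state is a dict: "time_s": time; "qpos": joint angles; "joint_velocities": joint speeds; "effort": joint torques, N m; "tool_pos": TCP position; "tool_rot": TCP orientation; "force": force on the tool from outside, world axes, zero at the start; "wrist_torque": the same for the moment, N m; "grip_width": finger opening in m; "grasp_force": force on a finger pad.
Only numpy, scipy, OpenCV 4.12 (cv2) and the standard library are available. Lean on these libraries where they do the work, as an engineer would, in place of code of your own. Each camera call takes 0.05 s, during which the arm holds its last target. There are 200 camera calls.

## Working session

There is one attempt and no reset: what is moved stays moved. The work goes in short steps, Python scripts to look and compute and a shell command to move; the robot and the scene stay as the last step left them, time stands still between calls to the robot, and variables do not carry over. Pictures are saved under pics/ and viewed, at most 10 in all, crops included, and the job is handed in when it is done.

```bash
mkdir -p pics
python3 - <<'E'
from cell import env, imaging
import cv2
o=env.get_obs();print({k:o[k] for k in("time_s","tool_pos","tool_rot","force","grip_width")})
for n in("side","top"):
    im=imaging.read_camera(n);cv2.imwrite(f"pics/{n}0.png",im[:,:,::-1]);print(n,imaging.get_calibration(n))
E
```

```text
{'time_s': 0.0, 'tool_pos': array([0.26415081, 0.5932651 , 0.21115533]), 'tool_rot': array([-1.79889043e+02,  5.49925445e-03,  1.56006331e+02]), 'force': array([-0.87201798,  0.05813329, -0.55176797]), 'grip_width': 0.08689229998440451}
side {'camera_matrix': array([[368.36088321,   0.        , 320.73313671],
       [  0.        , 368.36088321, 200.97130535],
       [  0.        ,   0.        ,   1.        ]]), 'position': array([0.5453903 , 0.67310853, 0.80517366]), 'attitude': array([  37.84407001,    0.29176369, -177.06835484])}
top {'camera_matrix': array([[386.25996851,   0.        , 313.50439308],
       [  0.        , 386.25996851, 203.33117899],
       [  0.        ,   0.        ,   1.        ]]), 'position': array([0.52881044, 0.11323189, 0.97421123]), 'attitude': array([  5.20098173,  -1.3739921 , -90.08298394])}
```

View pics/side0.png

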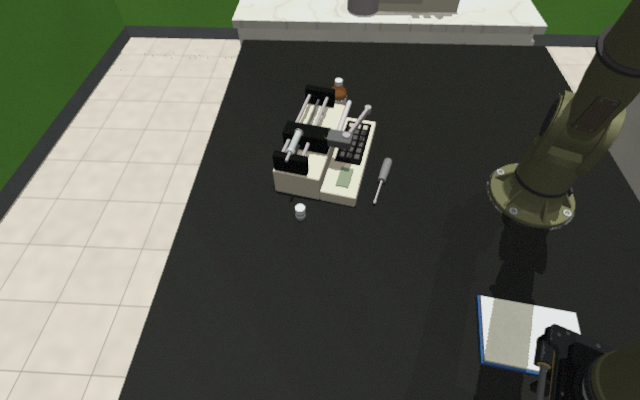

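View pics/top0.png

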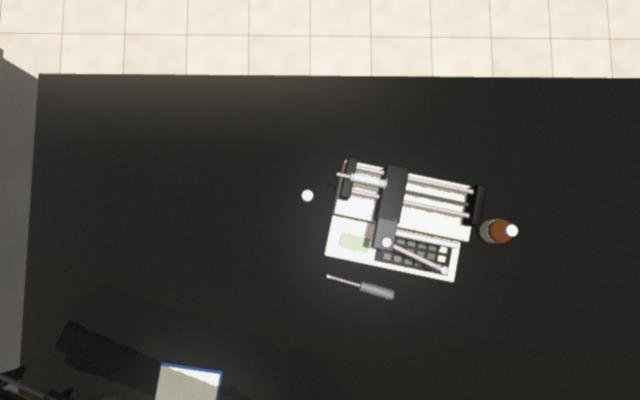

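The top view (up = +x, left = +y) shows the pump. The lever runs from the pivot near (387,242) to its round end near (445,270), and the bar ends near (460,245). The bottle is at (500,231), the vial at (307,196) and the screwdriver from (328,276) to (393,294). I'll enlarge the pump area.

```bash
cat > h.py <<'E'
import numpy as np
from cell import imaging
from scipy.spatial.transform import Rotation as R
def cam(n):
    c=imaging.get_calibration(n); return c["camera_matrix"],c["position"],R.from_euler("xyz",c["attitude"],degrees=True).as_matrix()
def ray(n,u,v,z):
    K,p,A=cam(n); d=A@np.array([(u-K[0,2])/K[0,0],-(v-K[1,2])/K[1,1],-1]); return p+d*(z-p[2])/d[2]
def proj(n,P):
    K,p,A=cam(n); q=A.T@(np.asarray(P)-p); return np.array([K[0,2]+K[0,0]*q[0]/-q[2],K[1,2]-K[1,1]*q[1]/-q[2]])
E
python3 - <<'E'
import cv2
from h import *
im=cv2.imread("pics/top0.png")[150:310,290:530];cv2.imwrite("pics/topc.png",cv2.resize(im,None,fx=3.33,fy=3.33,interpolation=cv2.INTER_CUBIC))
for t,u,v,z in(("piv",387,242,.14),("lev end",445,270,.14),("barend",460,245,.137),("front L",325,257,.04),("front R",455,282,.04),("vial",307,196,.045),("bottle",512,231,.115),("sd",328,276,.01),("sd",393,294,.01)):print(t,ray("top",u,v,z).round(4))
E
```

```text
piv [ 0.521  -0.0655  0.14  ]
lev end [ 0.4608 -0.1899  0.14  ]
barend [ 0.5142 -0.2256  0.137 ]
front L [0.4845 0.0633 0.04  ]
front R [ 0.424  -0.2496  0.04  ]
vial [0.6312 0.1065 0.045 ]
bottle [ 0.5449 -0.3536  0.115 ]
sd [0.4366 0.0545 0.01  ]
sd [ 0.3921 -0.1059  0.01  ]
```

View pics/topc.png

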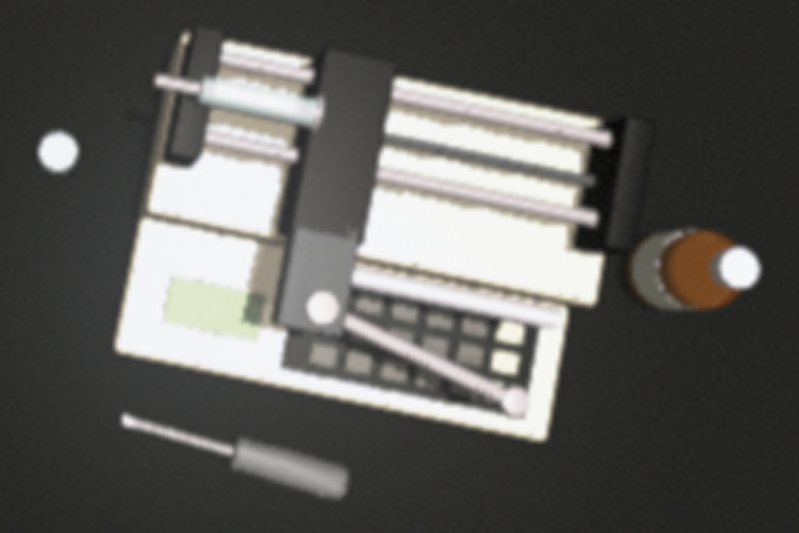

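The crop shows the pivot at full-image pixel (386.7,242.2), the lever's round end at (444.4,270.4), the bar end at (458.8,245.5), and the front corners at (325,255.7) and (454.3,281.5). I'll fit the pump pose to these.

```bash
cat >> h.py <<'E'
def rz(a): return np.array([[np.cos(a),-np.sin(a),0],[np.sin(a),np.cos(a),0],[0,0,1]])
def tool(): 
    from cell import env
    o=env.get_obs(); return o,R.from_euler("xyz",o["tool_rot"],degrees=True).as_matrix()
E
python3 - <<'E'
from h import *
from scipy.optimize import least_squares
pts=[((-.072,.04,.143),(386.7,242.2)),((-.047,-.118,.13),(458.8,245.5)),((-.13,.16,.04),(325.1,255.7)),((-.13,-.16,.04),(454.3,281.5))]
L=(444.4,270.4)
def lev(s,d,a=0): # point at dist d from pivot, lever angle a, offset s along lever x
    W=rz(s[2]); return np.array([s[0],s[1],0])+W@(np.array([-.072,.04,.13])+rz(a-.24)@np.array(d))
f=lambda s:np.concatenate([proj("top",np.array([s[0],s[1],0])+rz(s[2])@np.array(p))-u for p,u in pts]+[proj("top",lev(s,(0,-.14,.01)))-L])
r=least_squares(f,[.6,-.1,-.19]);s=r.x;print(s,np.degrees(s[2]),r.fun.round(1))
print("side check lever end",proj("side",lev(s,(0,-.14,.01))),"pivot",proj("side",lev(s,(0,0,.01))))
for a in(0,.12,.24):print(a,"press",lev(s,(-.005,-.105,0),a).round(4),"yaw",np.degrees(s[2]+a-.24).round(1))
o,T=tool()
w=rz(s[2]-.12)@np.array([1,0,0])
for t,P in(("via",[.5,.2,.28]),("pre hi",[*(lev(s,(-.005,-.105,0))-.045*w)[:2],.28]),("pre lo",[*(lev(s,(-.005,-.105,0))-.045*w)[:2],.131])):
    print(t,np.round(P,3),(T.T@(np.array(P)-o["tool_pos"])).round(3))
print("want turn tool x to",np.degrees(s[2]-.12)+180, "tool axes",T.round(2).tolist())
E
```

```text
[ 0.58310866 -0.11800477 -0.20232294] -11.592250712247045 [ 0.1 -0.  -0.7 -0.2 -0.8 -0.1  0.3  0.7  1.1 -0.3]
side check lever end [367.03400483 106.28541689] pivot [345.58242133 135.79545929]
0 press [ 0.4712 -0.1571  0.13  ] yaw -25.3
0.12 press [ 0.4826 -0.1624  0.13  ] yaw -18.5
0.24 press [ 0.4946 -0.1662  0.13  ] yaw -11.6
via [0.5  0.2  0.28] [-0.375 -0.264 -0.068]
pre hi [ 0.428 -0.143  0.28 ] [-0.449 -0.606 -0.068]
pre lo [ 0.428 -0.143  0.131] [-0.449 -0.606  0.081]
want turn tool x to 161.53225574618307 tool axes [[-0.91, 0.41, -0.0], [0.41, 0.91, -0.0], [-0.0, -0.0, -1.0]]
```

Fit residuals are within about 1 px, and the side view agrees: lever end predicted at (367,106), seen near (368,107). I'll set out with closed fingers, at height.

```bash
python3 -m crank '[{"z":-0.05},{"x":-0.05,"y":-0.035,"z":-0.07,"turn":-0.05},{"x":-0.1,"y":-0.07,"z":-0.07,"turn":-0.096},{"x":-0.15,"y":-0.105,"z":-0.07,"turn":-0.096},{"x":-0.2,"y":-0.14,"z":-0.07,"turn":-0.096},{"x":-0.25,"y":-0.175,"z":-0.07,"turn":-0.096},{"x":-0.3,"y":-0.21,"z":-0.07,"turn":-0.096},{"x":-0.34,"y":-0.24,"z":-0.07,"turn":-0.096},{"x":-0.375,"y":-0.27,"z":-0.07,"turn":-0.096},{"x":-0.385,"y":-0.32,"z":-0.07,"turn":-0.096},{"x":-0.395,"y":-0.37,"z":-0.07,"turn":-0.096},{"x":-0.405,"y":-0.42,"z":-0.07,"turn":-0.096}]' 0 40
python3 - <<'E'
from h import *
o,T=tool()
print(o["tool_pos"],o["tool_rot"],(T.T@(np.array([.428,-.143,.28])-o["tool_pos"])).round(3))
E
```

```text
[0.2641705  0.59331361 0.21123501] [-1.79898557e+02  6.17993962e-03  1.56006589e+02] [-0.449 -0.606 -0.068]invalid input
```

```bash
python3 -m crank '[{"x":0,"y":0,"z":-0.05,"turn":0},{"x":-0.05,"y":-0.035,"z":-0.07,"turn":-0.05},{"x":-0.1,"y":-0.07,"z":-0.07,"turn":-0.096},{"x":-0.15,"y":-0.105,"z":-0.07,"turn":-0.096},{"x":-0.2,"y":-0.14,"z":-0.07,"turn":-0.096},{"x":-0.25,"y":-0.175,"z":-0.07,"turn":-0.096},{"x":-0.3,"y":-0.21,"z":-0.07,"turn":-0.096},{"x":-0.34,"y":-0.24,"z":-0.07,"turn":-0.096},{"x":-0.375,"y":-0.27,"z":-0.07,"turn":-0.096},{"x":-0.385,"y":-0.32,"z":-0.07,"turn":-0.096},{"x":-0.395,"y":-0.37,"z":-0.07,"turn":-0.096},{"x":-0.405,"y":-0.42,"z":-0.07,"turn":-0.096}]' 0 40
python3 - <<'E'
from h import *
o,T=tool()
print(o["tool_pos"],o["tool_rot"],(T.T@(np.array([.428,-.143,.28])-o["tool_pos"])).round(3))
E
```

```text
time_s: 1.6
tool_pos: [0.4629, 0.0437, 0.2819]
tool_rot: [-180.0, -0.0, 161.5]
force: [0.6, -0.4, 0.5]
grip_width: 0.0003
grasp_force: 0.0
[0.46288822 0.04371661 0.28185032] [-1.79988695e+02 -2.47059800e-02  1.61499272e+02] [-0.026 -0.188  0.002]
```

```bash
python3 -m crank '[{"x":-0.007,"y":-0.05,"z":0,"turn":0},{"x":-0.014,"y":-0.1,"z":0,"turn":0},{"x":-0.02,"y":-0.15,"z":0,"turn":0},{"x":-0.026,"y":-0.188,"z":0,"turn":0},{"x":-0.026,"y":-0.188,"z":0.05,"turn":0},{"x":-0.026,"y":-0.188,"z":0.1,"turn":0},{"x":-0.026,"y":-0.188,"z":0.13,"turn":0},{"x":-0.026,"y":-0.188,"z":0.15,"turn":0},{"x":-0.026,"y":-0.188,"z":0.15,"turn":0},{"x":-0.026,"y":-0.188,"z":0.15,"turn":0}]'
python3 - <<'E'
from h import *
import cv2
o,T=tool()
print(o["tool_pos"],o["force"],(T.T@(np.array([.4712,-.1571,.13])-o["tool_pos"])).round(4))
a=imaging.read_camera("top")[150:310,290:530,::-1];b=imaging.read_camera("side")[60:220,250:490,::-1]
cv2.imwrite("pics/pre.png",cv2.resize(np.vstack([a,b]),None,fx=1.87,fy=1.87,interpolation=cv2.INTER_CUBIC))
E
```

```text
time_s: 2.85
tool_pos: [0.4291, -0.1412, 0.133]
tool_rot: [180.0, 0.1, 161.5]
force: [0.8, -0.4, 0.3]
grip_width: 0.0006
grasp_force: 0.0
[ 0.42908713 -0.14122827  0.13303524] [ 0.80829024 -0.41580511  0.28639062] [-0.045  -0.0017  0.0031]
```

View pics/pre.png

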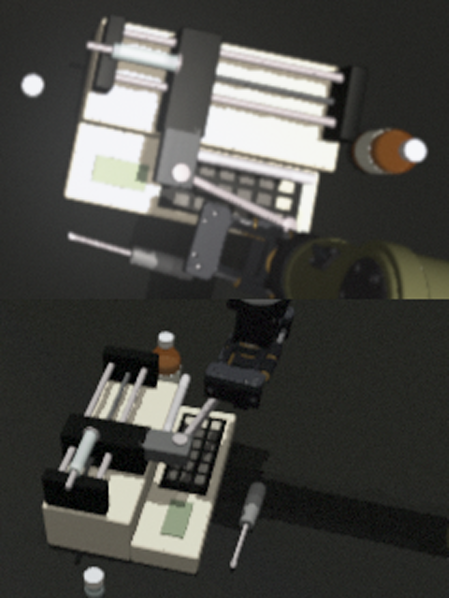

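The fingers stand closed in front of the lever with the gripper body clear of bar, bracket and bottle; lever end at crop (290,222), still fully out. I'll approach gently.

```bash
python3 -m crank '[{"x":-0.008,"y":0,"z":0,"turn":0},{"x":-0.016,"y":0,"z":0,"turn":0},{"x":-0.024,"y":0,"z":0,"turn":0},{"x":-0.03,"y":0,"z":0,"turn":0},{"x":-0.034,"y":0,"z":0,"turn":0},{"x":-0.038,"y":0,"z":0,"turn":0},{"x":-0.042,"y":0,"z":0,"turn":0},{"x":-0.042,"y":0,"z":0,"turn":0}]'
```

```text
time_s: 3.95
tool_pos: [0.4686, -0.1546, 0.1323]
tool_rot: [-180.0, 0.0, 161.5]
force: [0.0, 0.0, -0.4]
grip_width: 0.0007
grasp_force: 0.0
```

```bash
python3 -m crank '[{"x":-0.003,"y":0,"z":0,"turn":0},{"x":-0.006,"y":0,"z":0,"turn":0},{"x":-0.006,"y":0,"z":0,"turn":0}]'; python3 -m crank '[{"x":-0.003,"y":0,"z":0,"turn":0},{"x":-0.006,"y":0,"z":0,"turn":0},{"x":-0.006,"y":0,"z":0,"turn":0}]'
python3 - <<'E'
from h import *
import cv2
a=imaging.read_camera("top")[190:310,360:500,::-1];b=imaging.read_camera("side")[80:200,290:430,::-1]
cv2.imwrite("pics/p1.png",cv2.resize(np.hstack([a,b]),None,fx=2.8,fy=2.8,interpolation=cv2.INTER_CUBIC))
E
```

```text
time_s: 4.32
tool_pos: [0.4743, -0.1564, 0.1323]
tool_rot: [-180.0, 0.0, 161.5]
force: [0.2, -0.0, -0.1]
grip_width: 0.0003
grasp_force: 0.0
time_s: 4.7
tool_pos: [0.48, -0.1583, 0.1323]
tool_rot: [-180.0, 0.0, 161.5]
force: [0.0, -0.1, 0.3]
grip_width: 0.0001
grasp_force: 0.0
```

View pics/p1.png

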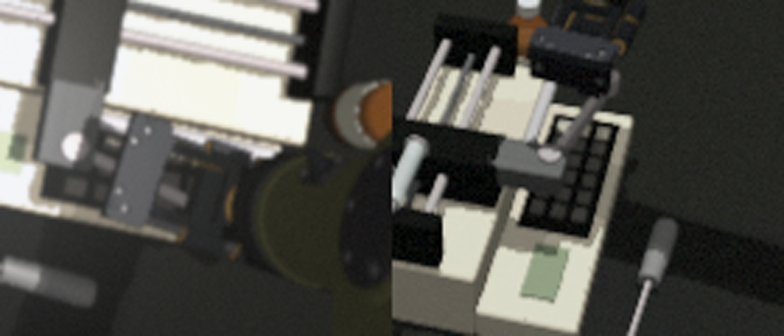

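Run:
```python
from h import *
o,T=tool();p=o["tool_pos"]
print(p,o["time_s"])
for n,c in(("top",(360,190,0)),("side",(290,80,392))):
  for t,d in(("tip",[0,0,.019]),("tcp",[0,0,0]),("bodyfront",[0,0,-.051]),("b+y",[0,.095,-.051]),("b-y",[0,-.095,-.051]),("b+x",[.037,0,-.051]),("b-x",[-.037,0,-.051])):
    q=proj(n,p+T@np.array(d));print(n,t,((q-c[:2])*2.8+[c[2],0]).round())
```

```text
[ 0.47975768 -0.15826228  0.13218274] 4.8
top tip [186. 197.]
top tcp [193. 199.]
top bodyfront [216. 203.]
top b+y [ 92. 161.]
top b-y [339. 244.]
top b+x [201. 251.]
top b-x [230. 154.]
side tip [587. 115.]
side tcp [589. 100.]
side bodyfront [593.  58.]
side b+y [562. 118.]
side b-y [621.   4.]
side b+x [630.  67.]
side b-x [557.  49.]
```

Run:
```python
from h import *
import cv2
b=imaging.read_camera("side")[60:150,320:430,::-1]
cv2.imwrite("pics/p2.png",cv2.resize(b,None,fx=6.6,fy=6.6,interpolation=cv2.INTER_CUBIC))
o,T=tool();p=o["tool_pos"]
for d in([0,0,.019],[0,0,0],[0,0,-.051],[0,.095,-.051]):print(((proj("side",p+T@np.array(d))-[320,60])*6.6).round())
```

```text
[262. 402.]
[266. 367.]
[276. 268.]
[202. 411.]
```

View pics/p2.png

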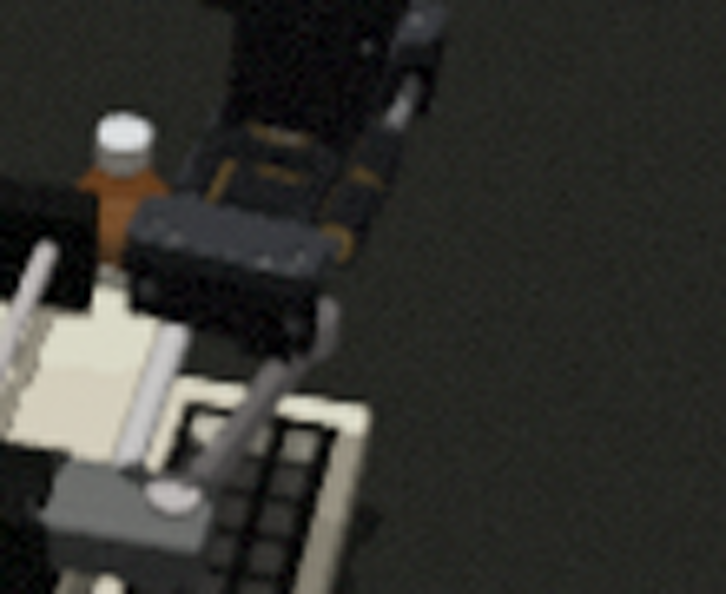

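Run:
```python
from h import *
from scipy.optimize import least_squares
o,T=tool();p=o["tool_pos"]
def tri(a,b):
    r=least_squares(lambda P:np.r_[proj("top",P)-a,proj("side",P)-b],[.48,-.1,.2]);return r.x,r.fun
for a,b in(((410,250.7),(355.6,94.8)),):
    P,f=tri(a,b);print("cap top",P.round(3),f.round(1),"in tool",(T.T@(P-p)).round(3))
```

```text
cap top [ 0.505 -0.083  0.256] [-0.   0.8 -1.  -0.1] in tool [ 0.     0.079 -0.124]
```

Run:
```python
from h import *
import cv2
a=cv2.imread("pics/side0.png")[85:145,325:385];b=imaging.read_camera("side")[85:145,325:385,::-1]
o,T=tool();print(o["tool_pos"],o["force"],o["qpos"])
im=cv2.convertScaleAbs(np.hstack([a,b]),alpha=1.5,beta=25)
cv2.imwrite("pics/p3.png",cv2.resize(im,None,fx=6.6,fy=6.6,interpolation=cv2.INTER_CUBIC))
```

```text
[ 0.4797215  -0.15822173  0.13222842] [-0.65099631 -0.0201498  -0.83564165] [-20.78581629   3.93285689  37.71032876 110.5096854   -2.62907981
  66.40457646  89.41600565]
```

View pics/p3.png

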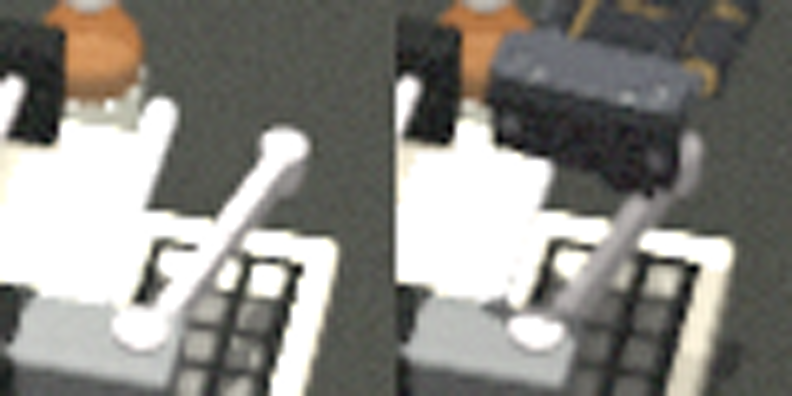

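The lever has not moved: its end is at crop (285,145) before and about (288,150) now. No finger shows where the TCP projects, near (629,202). I'll back off and turn the tool 90° so the fingers can be seen past the gripper body.

```bash
python3 -m crank '[{"x":0.02,"y":0,"z":0,"turn":0},{"x":0.04,"y":0,"z":0,"turn":0},{"x":0.06,"y":0,"z":0,"turn":0.15},{"x":0.06,"y":0,"z":0,"turn":0.33},{"x":0.06,"y":0,"z":0,"turn":0.51},{"x":0.06,"y":0,"z":0,"turn":0.69},{"x":0.06,"y":0,"z":0,"turn":0.87},{"x":0.06,"y":0,"z":0,"turn":1.05},{"x":0.06,"y":0,"z":0,"turn":1.23},{"x":0.06,"y":0,"z":0,"turn":1.41},{"x":0.06,"y":0,"z":0,"turn":1.571},{"x":0.06,"y":0,"z":0,"turn":1.571}]'
python3 - <<'E'
from h import *
import cv2
b=imaging.read_camera("side")[50:150,310:430,::-1]
o,T=tool();p=o["tool_pos"];print(p,o["qpos"].round(0))
for d in([0,0,.019],[0,0,0],[0,0,-.051],[.037,0,-.051],[0,.095,-.051],[0,-.095,-.051]):print(d,((proj("side",p+T@np.array(d))-[310,50])*6).round())
im=(255*(b/255.)**.45).astype(np.uint8)
cv2.imwrite("pics/p4.png",cv2.resize(im,None,fx=6,fy=6,interpolation=cv2.INTER_CUBIC))
E
```

```text
time_s: 6.4
tool_pos: [0.4228, -0.1392, 0.1323]
tool_rot: [180.0, -0.0, 71.6]
force: [-0.5, -0.5, -0.1]
grip_width: 0.0008
grasp_force: 0.0
[ 0.42284885 -0.13924498  0.13229452] [-17.  -5.  31. 118.   3.  67.  -6.]
[0, 0, 0.019] [420. 456.]
[0, 0, 0] [425. 424.]
[0, 0, -0.051] [440. 334.]
[0.037, 0, -0.051] [417. 384.]
[0, 0.095, -0.051] [237. 287.]
[0, -0.095, -0.051] [651. 383.]
```

View pics/p4.png

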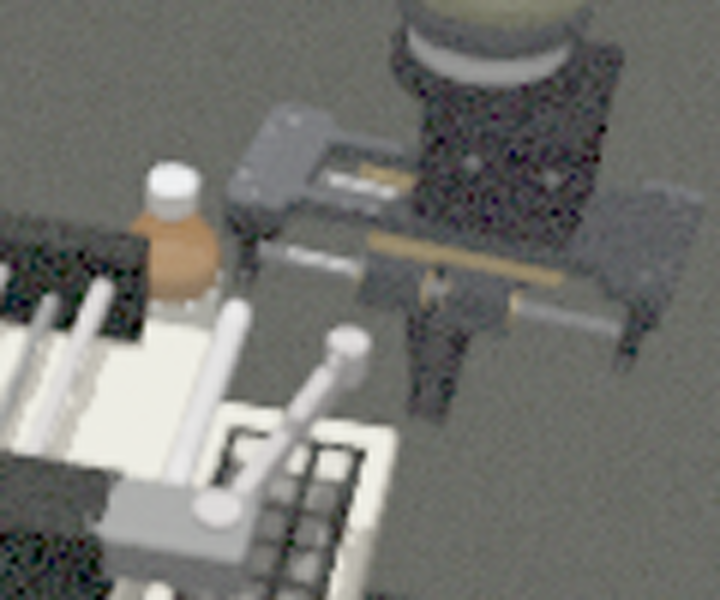

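With gamma raised, the closed fingers are clear. Their tip is at crop (430,418) where (420,456) was predicted, so it sits about 28 mm higher than assumed, just over the lever top. The lever end at (348,345) is untouched. I'll descend 28 mm and press with the finger back along tool +y.

```bash
python3 -m crank '[{"x":0,"y":0,"z":0.01,"turn":0},{"x":0,"y":0,"z":0.02,"turn":0},{"x":0,"y":0,"z":0.028,"turn":0},{"x":0,"y":0.008,"z":0.028,"turn":0},{"x":0,"y":0.016,"z":0.028,"turn":0},{"x":0,"y":0.022,"z":0.028,"turn":0},{"x":0,"y":0.026,"z":0.028,"turn":0},{"x":0,"y":0.03,"z":0.028,"turn":0},{"x":0,"y":0.03,"z":0.028,"turn":0}]'
python3 -m crank '[{"x":0,"y":0.004,"z":0,"turn":0},{"x":0,"y":0.008,"z":0,"turn":0},{"x":0,"y":0.012,"z":0,"turn":0},{"x":0,"y":0.012,"z":0,"turn":0}]'
python3 -m crank '[{"x":0,"y":0.004,"z":0,"turn":0},{"x":0,"y":0.006,"z":0,"turn":0},{"x":0,"y":0.006,"z":0,"turn":0}]'
```

```text
time_s: 7.58
tool_pos: [0.4516, -0.1488, 0.1043]
tool_rot: [180.0, 0.0, 71.5]
force: [-0.9, 0.1, -0.8]
grip_width: 0.0002
grasp_force: 0.0
time_s: 8.07
tool_pos: [0.4623, -0.1528, 0.104]
tool_rot: [-179.9, 0.0, 71.5]
force: [-3.0, -0.1, 1.7]
grip_width: 0.0005
grasp_force: 1.2
time_s: 8.45
tool_pos: [0.468, -0.1547, 0.104]
tool_rot: [-180.0, 0.0, 71.5]
force: [-3.2, -1.3, 0.6]
grip_width: 0.0008
grasp_force: 1.6
```

Contact has been made, and the force is rising. I'll continue in small steps.

```bash
for i in 1; do python3 -m crank '[{"x":0,"y":0.003,"z":0,"turn":0},{"x":0,"y":0.006,"z":0,"turn":0},{"x":0,"y":0.008,"z":0,"turn":0},{"x":0,"y":0.008,"z":0,"turn":0}]'; done
python3 -m crank '[{"x":0,"y":0.002,"z":0,"turn":0},{"x":0,"y":0.004,"z":0,"turn":0},{"x":0,"y":0.004,"z":0,"turn":0}]'
```

```text
time_s: 8.95
tool_pos: [0.4753, -0.1572, 0.104]
tool_rot: [-179.9, 0.0, 71.5]
force: [-5.2, -1.7, 1.8]
grip_width: 0.0006
grasp_force: 2.7
time_s: 9.32
tool_pos: [0.4788, -0.1583, 0.1039]
tool_rot: [-179.9, 0.0, 71.5]
force: [-6.4, -1.0, 1.6]
grip_width: 0.0006
grasp_force: 3.2
```

```bash
python3 -m crank '[{"x":0,"y":0.001,"z":0,"turn":0},{"x":0,"y":0.002,"z":0,"turn":0},{"x":0,"y":0.002,"z":0,"turn":0},{"x":0,"y":0.002,"z":0,"turn":0}]'
```

```text
time_s: 9.82
tool_pos: [0.4805, -0.1589, 0.1039]
tool_rot: [-179.8, 0.0, 71.5]
force: [-6.1, -0.5, 2.1]
grip_width: 0.0008
grasp_force: 3.4
```

```bash
python3 -m crank '[{"x":0,"y":0.001,"z":0,"turn":0},{"x":0,"y":0.002,"z":0,"turn":0},{"x":0,"y":0.002,"z":0,"turn":0}]'
python3 -m crank '[{"x":0,"y":0.001,"z":0,"turn":0},{"x":0,"y":0.001,"z":0,"turn":0},{"x":0,"y":0.001,"z":0,"turn":0}]'
```

```text
time_s: 10.2
tool_pos: [0.4823, -0.1594, 0.1039]
tool_rot: [-179.8, 0.0, 71.5]
force: [-6.8, -0.2, 1.9]
grip_width: 0.0001
grasp_force: 3.6
time_s: 10.58
tool_pos: [0.4832, -0.1597, 0.1039]
tool_rot: [-179.8, 0.0, 71.5]
force: [-7.1, -1.2, 1.7]
grip_width: 0.0005
grasp_force: 3.7
```

```bash
python3 -m crank '[{"x":0,"y":0.001,"z":0,"turn":0},{"x":0,"y":0.001,"z":0,"turn":0},{"x":0,"y":0.001,"z":0,"turn":0}]'
python3 -m crank '[{"x":0,"y":0.001,"z":0,"turn":0},{"x":0,"y":0.001,"z":0,"turn":0},{"x":0,"y":0.001,"z":0,"turn":0}]'
```

```text
time_s: 10.95
tool_pos: [0.4835, -0.1598, 0.1038]
tool_rot: [-179.7, 0.0, 71.5]
force: [-8.8, -0.2, 3.0]
grip_width: 0.0002
grasp_force: 4.7
time_s: 11.32
tool_pos: [0.4837, -0.1598, 0.1037]
tool_rot: [-179.6, 0.0, 71.5]
force: [-11.7, 0.7, 4.5]
grip_width: 0.0003
grasp_force: 6.1
```

The stop is reached: the TCP stalled and the force rose to about 12 N. I'll hold for a second and take a look.

```bash
python3 -m crank '[{"x":0,"y":0,"z":0,"turn":0},{"x":0,"y":0,"z":0,"turn":0},{"x":0,"y":0,"z":0,"turn":0},{"x":0,"y":0,"z":0,"turn":0},{"x":0,"y":0,"z":0,"turn":0},{"x":0,"y":0,"z":0,"turn":0},{"x":0,"y":0,"z":0,"turn":0},{"x":0,"y":0,"z":0,"turn":0},{"x":0,"y":0,"z":0,"turn":0}]'
python3 - <<'E'
from h import *
import cv2
b=imaging.read_camera("side")[70:150,310:410,::-1]
im=(255*(b/255.)**.5).astype(np.uint8)
cv2.imwrite("pics/p5.png",cv2.resize(im,None,fx=7,fy=7,interpolation=cv2.INTER_CUBIC))
E
```

```text
time_s: 12.45
tool_pos: [0.4837, -0.1598, 0.1037]
tool_rot: [-179.6, 0.0, 71.5]
force: [-11.5, 1.0, 4.9]
grip_width: 0.0004
grasp_force: 6.1
```

View pics/p5.png

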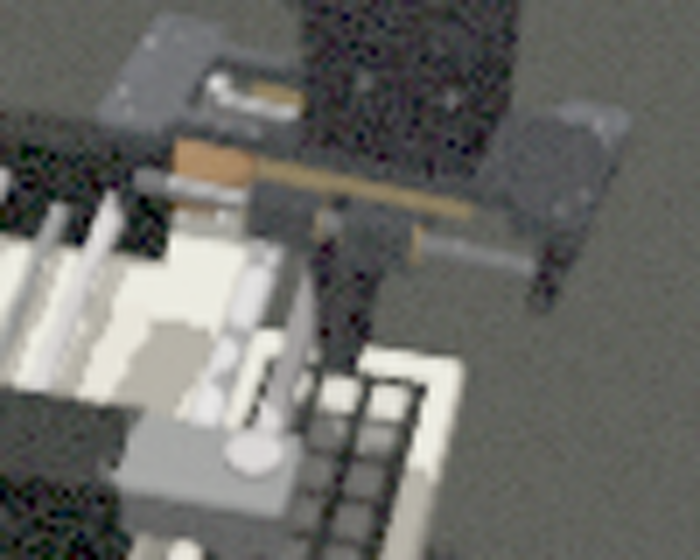

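The lever at (290,340) now lies parallel to the bar at (240,320), with a clear gap. The finger is on its outer face at (345,320) and off the bar. I'll release it fully.

```bash
python3 -m crank '[{"x":0,"y":-0.005,"z":0,"turn":0},{"x":0,"y":-0.012,"z":0,"turn":0},{"x":0,"y":-0.019,"z":0,"turn":0},{"x":0,"y":-0.026,"z":0,"turn":0},{"x":0,"y":-0.033,"z":0,"turn":0},{"x":0,"y":-0.039,"z":0,"turn":0},{"x":0,"y":-0.045,"z":0,"turn":0},{"x":0,"y":-0.045,"z":0,"turn":0},{"x":0,"y":-0.045,"z":0,"turn":0},{"x":0,"y":-0.045,"z":0,"turn":0},{"x":0,"y":-0.045,"z":0,"turn":0}]'
python3 - <<'E'
from h import *
import cv2
b=imaging.read_camera("side")[70:150,310:410,::-1]
im=(255*(b/255.)**.5).astype(np.uint8)
cv2.imwrite("pics/p6.png",cv2.resize(im,None,fx=7,fy=7,interpolation=cv2.INTER_CUBIC))
E
```

```text
time_s: 13.88
tool_pos: [0.4439, -0.1463, 0.1042]
tool_rot: [180.0, 0.0, 71.5]
force: [0.2, 0.1, -0.2]
grip_width: 0.0005
grasp_force: 0.0
```

View pics/p6.png

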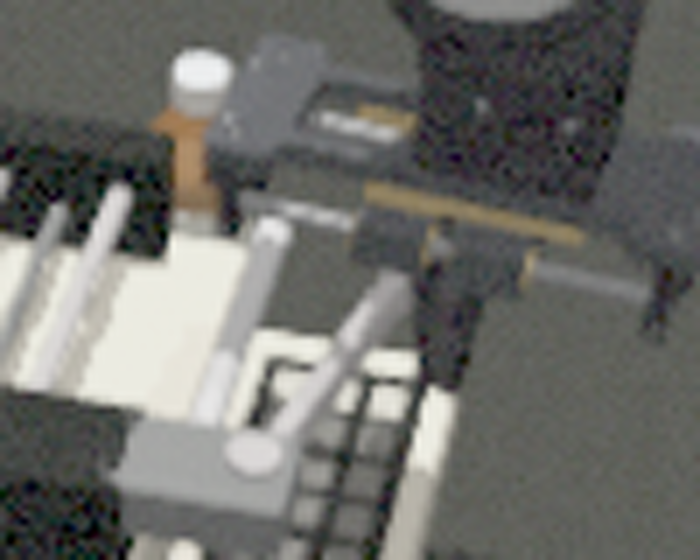

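The lever is fully out again, from (255,450) to (395,290), with the finger clear of it and zero force. Now the second press, back to the same commanded pose.

```bash
python3 -m crank '[{"x":0,"y":0.008,"z":0,"turn":0},{"x":0,"y":0.014,"z":0,"turn":0},{"x":0,"y":0.019,"z":0,"turn":0},{"x":0,"y":0.024,"z":0,"turn":0},{"x":0,"y":0.029,"z":0,"turn":0},{"x":0,"y":0.034,"z":0,"turn":0},{"x":0,"y":0.038,"z":0,"turn":0},{"x":0,"y":0.041,"z":0,"turn":0},{"x":0,"y":0.043,"z":0,"turn":0},{"x":0,"y":0.044,"z":0,"turn":0},{"x":0,"y":0.045,"z":0,"turn":0},{"x":0,"y":0.045,"z":0,"turn":0}]'
python3 -m crank '[{"x":0,"y":0,"z":0,"turn":0},{"x":0,"y":0,"z":0,"turn":0},{"x":0,"y":0,"z":0,"turn":0},{"x":0,"y":0,"z":0,"turn":0},{"x":0,"y":0,"z":0,"turn":0},{"x":0,"y":0,"z":0,"turn":0}]'
```

```text
time_s: 15.42
tool_pos: [0.4835, -0.1603, 0.1036]
tool_rot: [-179.6, 0.0, 71.5]
force: [-10.5, 0.1, 5.2]
grip_width: 0.0007
grasp_force: 5.6
time_s: 16.18
tool_pos: [0.4834, -0.1603, 0.1036]
tool_rot: [-179.6, 0.0, 71.5]
force: [-11.1, 0.6, 5.5]
grip_width: 0.0003
grasp_force: 5.5
```

The pose and force match the first hold and are steady, so I'm handing in.

```bash
python3 -c "
from cell import env
print(env.sign_off())"
```

```text
the job is handed in; nothing more can be done
None
```

I pressed the clutch lever to its stop (about 12 N), held it for over a second and let it come fully back out; I then pressed it to the stop again and handed in at 16.2 s still holding it there, with no contact with the bar or loose items seen (no verdict returned).

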